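Take the lid off the sample cooler and park it in its stand

ROBOT

A 7-joint arm with a two-finger parallel gripper is mounted at the origin on a cart in front of the work surface, level with it; the furniture and walls round the work are solid. World frame = base frame: x ahead of the robot, y to its left, z up, the work surface at z = 0. Lengths are in m, angles in rad, forces in N, time in s.
With the tool pointing down it reaches from about 0.4 to 0.875 m from the base axis. Payload 19.3 kg.
Tool frame: the origin (TCP) lies between the finger pads; the fingertips stand 19 mm ahead of it and the grasp point (between the pads) is the TCP; z points along the fingers, y is the direction in which the jaws open and shut (so a half turn about z gives the same grasp; the last joint's range is limited). The gripper opens to 85 mm and grips with 20 to 120 N. Pads are 22 mm wide; open, the fingers measure 114 mm over their backs; the gripper's body (76 mm by 85 mm) begins 54 mm behind the grasp point. The pads swing forward as they close: fully open they stand 13 mm farther back than shut.
Start: joints at [-1.385, 0.521, -0.036, 1.599, 0.021, 1.021, -0.113], TCP at [0.158, 0.605, 0.25] pointing down, gripper open.
Joint ranges: [-2.91, 2.91], [-0.3, 2.13], [-1.5, 1.42], [0.17, 2.43], [-1.26, 4.41], [0.16, 1.93], [-2.52, 2.52]. Speed limits (rad/s): [1.89, 1.89, 2.39, 2.39, 3.01, 3.01, 3.01].

INTERFACE

Orientations are given as [roll, pitch, yaw] about the fixed x, y, z axes, in that order (R = Rz(yaw) Ry(pitch) Rx(roll)).
In Python, from workcell import status, imaging, bot gives the robot as it stands.
- The arm moves only by the shell command python3 -m handwheel 'ROWS' [FORCE]. ROWS is JSON, a list of rows, each an object with "offset": the shift along the tool's x, y, z in mm, a list of three; "rot": the turn, a rotation vector about the tool's x, y, z in degrees, a list of three; "claw": the opening, from -1 (shut) to 1 (fully open). A call has 1 to 12 rows; each row shifts and turns the commanded pose from where the row before left it, along the tool's axes as they then stand; what a row does not reach is not made up. A row lasts 1/10 s, in which the tool goes at most 50 mm and 8.59 degrees, less where a joint would pass 70% of its speed; a pose out of reach is approached as far as the arm can. A call is refused whole if a number of a shift passes 50 or a number of a turn 8.59, either way. A call with a gripper value outside its range is refused whole. The fingers move at their own pace and stop on an object; FORCE is the grip in N (left out, the last holds). Time passes only in rows, so rows that do not move let the fingers close. It gives the time, the measured TCP pose, the force and the opening at its end, in the units of the state.
- status.observe(): the state, without advancing time (a new reading comes with each control period).
- imaging.grab_frame(name): name is "scene" or "top" or "wrist"; returns a dict with "color" (400x640x3 uint8, red, green, blue), "range_z" (400x640 float32, m along the optical axis (not along the pixel's ray), 0 where there is no reading), "fx", "fy", "cx", "cy" (pixels), "camera_from_world" (4x4, takes a point from world to camera coordinates). Camera axes: x right, y down, z forward; pixel columns grow to the right and rows downward; lengths in m; the calibration is good to about 2 mm. A picture is of the moment at which its call begins.
- bot.job_done(): hands the job in, once; it reports no verdict.
Trained networks look in the newest picture that a camera, given by its name, has taken for a name from the list of things; names that differ only in an ending like _2 or _b are one class to them, and where a whole thing is asked for, a point or a joint stands for the part that bears it (a point fixed in the world has none). Each returns a list of dicts, best first, with "conf" (0 to 1); they miss things now and then, are a little off and sometimes report something else, mostly with a low value. They report only what shows in the picture. A call takes as long as a camera call. They do not tell look-alikes from the thing itself.
- imaging.regions_of(thing, camera): "region" (400x640 bool, what is visible of it) and "box" ([centre column, centre row, width, height] in pixels, round what is visible of it).
- imaging.mark_of(thing, camera): "uv" ([column, row] in pixels: a listed point, or the origin of a listed thing).
The state is a dict: "clock": time; "qpos": joint angles; "qd": joint speeds; "joint_efforts": joint torques, N m; "position": TCP position; "tool_rot": TCP orientation; "force": force on the tool from outside, world axes, zero at the start; "moment": the same for the moment, N m; "grip_width": finger opening in m.
Only numpy, scipy, OpenCV 4.12 (cv2) and the standard library are available. Lean on these libraries where they do the work, as an engineer would, in place of code of your own. Each camera call takes 0.05 s, during which the arm holds its last target.

TASK

Take the blue lid off the white sample cooler: swing it up by its black bar handle until it stands upright on its hinges, then lift it straight up off the hinge sockets. Stand it upright, handle at the top, in the slot between the wire posts of the grey lid stand, lowering it in rather than dropping it, and let go; leave the things around undisturbed.

Things in the scene. Friction and masses are not known exactly. Their poses are not given: they have to be found in the camera images.
- cooler: Fixed white open-topped cooler, 94 (x) x 146 (y) x 72 mm high, left of the stand, turned up to 0.3 rad. Origin under its centre; x points to the hinge side (away from the robot), y left, z up. Walls 10 mm; vials inside end below the rim. Behind the hinge two steel stops reach 45 mm above its axis and catch the lid leaning about 0.1 rad back past vertical; let go leaning forward, it falls shut.
- hinge_seat (a point): Middle of the cooler's hinge axis (along y), 59 mm behind the cooler's centre, 76 mm up; axes as the cooler. Two steel sockets 59 mm either side of it hold the lid's flat pins with 1 to 2 mm play: chambers 16 mm wide with a 9 mm slot in the top (12 mm above the axis), so the pins come out, straight up, only with the lid within about 0.4 rad of vertical.
- lid_pins (a point): Point of the loose lid midway between its two hinge pins, at hinge_seat at the start. Axes: closed, as the cooler's (z out of the panel's top face); raised to vertical, x points down and z away from the robot. Pins lie along y, 48 to 66 mm either side, 14 mm in x by 5 mm in z.
- lid_center (a point): Centre of the lid's blue panel, 92 x 150 x 8 mm, 64 mm from lid_pins along the lid's -x.
- lid_bar (a point): Centre of the lid's handle, a round black bar 10 mm thick along the lid's y, 74 mm long, 148 mm from lid_pins along the lid's -x. Closed it lies in front of the cooler, 76 mm up, 38 mm clear of the panel. Pinched between fingers in front of and behind it, it turns in the fingers as the lid swings, so the gripper can point down all the way; the lid then hangs below it.
- lid_stand: Fixed grey stand right of the cooler, base 100 (x) x 160 (y) x 8 mm, turned up to 0.4 rad; origin under its centre. Four steel wire posts, 6 mm thick, at x = +-13, y = +-32 mm make a slot along y, 20 mm clear; above 85 mm they flare outward to x = +-30 mm at 105 mm, their top (heights from the worktop).
- stand_seat (a point): Centre of the slot's floor (top of the stand's base, 8 mm above the worktop), same axes as the stand. The lid stands here on its pins (lid_pins 7 mm above this point), its panel between the posts, its y along the stand's y; either face may look to the robot.
- cooler_lid: The loose lid; origin and axes as lid_pins. Pins, panel and bar lie in one plane. About 0.28 kg (0.2 to 0.4); it swings freely on its hinges.
- sample_bottle: white sample bottle, 71x70x148 mm, standing loose behind the stand; origin under its centre
- bottle_cap: white bottle cap, 63x63x31 mm, loose near the front edge; origin under its centre
- snips: snips with red handles, 125x46x12 mm, lying loose at the left; origin under its centre
- lab_marker: white marker with a red cap, 17x135x16 mm, lying loose at the left; origin under its centre
Not all that is in view belongs to the job. What is shaped like the lid_stand but green is not meant.

How it is judged:
By the outcome, as a careful person would: the job done as asked, in the order asked, and still so for the second after the job is handed in, with the robot touching nothing.
It also fails if it takes over 56 s, if anything falls off the work surface, if the arm or the gripper's body presses on something with over 40 N, if the wrist force passes 120 N, or if a joint passes its speed limit or range.

## Working session

There is one attempt and no reset: what is moved stays moved. The work goes in short steps, Python scripts to look and compute and a shell command to move; the robot and the scene stay as the last step left them, time stands still between calls to the robot, and variables do not carry over. Pictures are saved under pics/ and viewed, and the job is handed in when it is done.

```bash
ls; mkdir -p pics; python3 - <<'E'
from workcell import status, imaging
import cv2,numpy as np
print(status.observe())
for n in ["scene","top","wrist"]:
    f=imaging.grab_frame(n); np.savez(f"/tmp/{n}.npz",**f)
    cv2.imwrite(f"pics/{n}0.png",f["color"][:,:,::-1])
    print(n,f["fx"],f["cx"],f["cy"],np.round(f["camera_from_world"],3).tolist())
    for t in ["cooler","cooler_lid","lid_stand","sample_bottle","bottle_cap"]:
        print(t,[(round(d["conf"],2),np.round(d["box"])) for d in imaging.regions_of(t,n)])
    for t in ["hinge_seat","lid_pins","lid_bar","lid_center","stand_seat","lid_stand","cooler"]:
        print(t,[(round(d["conf"],2),np.round(d["uv"],1)) for d in imaging.mark_of(t,n)])
print(status.observe()["clock"])
E
```

```text
pics
{'clock': 0.0, 'qpos': array([-1.38519992,  0.52201919, -0.03629334,  1.60000002,  0.02124586,
        1.02108767, -0.1128268 ]), 'qd': array([-0.00022689,  0.00107372, -0.00028663, -0.00064203, -0.00034927,
       -0.00134488, -0.00017581]), 'joint_efforts': array([ 9.33362708e-05, -9.27099538e+01,  1.98028497e+00, -3.69929373e+01,
        1.78745360e-02,  8.05174961e-03,  6.33253705e-06]), 'position': array([0.15812117, 0.60434763, 0.24972575]), 'tool_rot': array([-3.14047186e+00,  1.35974739e-04,  2.88575386e+00]), 'force': array([-1.13485845, -0.68661872,  1.05923338]), 'moment': array([0.0156233 , 0.01086862, 0.03459463]), 'grip_width': 0.08581706319411474}
scene 399.7176084686279 319.129275526409 201.72365100828333 [[-0.443, -0.896, -0.024, 0.151], [-0.406, 0.225, -0.886, 0.289], [0.799, -0.382, -0.464, 0.802], [0.0, 0.0, 0.0, 1.0]]
cooler [(0.78, array([242., 209.,  55.,  54.]))]
cooler_lid [(0.9, array([241., 204.,  50.,  30.]))]
lid_stand [(0.82, array([486., 202.,  38.,  45.]))]
sample_bottle []
bottle_cap [(0.56, array([182., 239.,  48.,   6.])), (0.51, array([345., 2
[... 1028 characters left out ...]
d_bar [(0.75, array([253.2, 190.6]))]
lid_center [(0.79, array([263.9, 168. ])), (0.43, array([211.8, 204.6]))]
stand_seat [(0.83, array([455.9, 251.9])), (0.63, array([402.5, 200.4]))]
lid_stand [(0.78, array([401.7, 201.3])), (0.73, array([448. , 253.2]))]
cooler [(0.68, array([264.9, 171.8])), (0.61, array([331.6, 230.4])), (0.53, array([268.2, 149.7]))]
wrist 303.03294976966606 317.94618965583373 198.63198425687827 [[0.252, 0.968, -0.0, -0.626], [0.931, -0.242, 0.274, -0.038], [0.265, -0.069, -0.962, 0.379], [0.0, 0.0, 0.0, 1.0]]
cooler []
cooler_lid []
lid_stand []
sample_bottle []
bottle_cap []
hinge_seat []
lid_pins []
lid_bar []
lid_center []
stand_seat []
lid_stand []
cooler []
1.95
```

```bash
python3 - <<'E'
import cv2,numpy as np
a=cv2.imread("pics/top0.png")[100:300,180:500]
cv2.imwrite("pics/topc.png",cv2.resize(a,None,fx=2.5,fy=2.5,interpolation=cv2.INTER_CUBIC))
E
```

```text
(no output)
```

View pics/scene0.png

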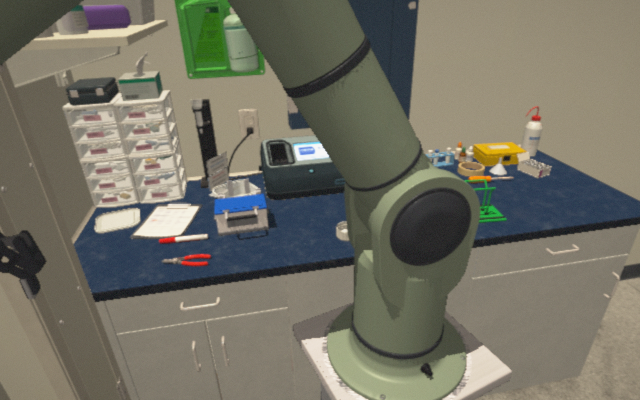

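View pics/topc.png

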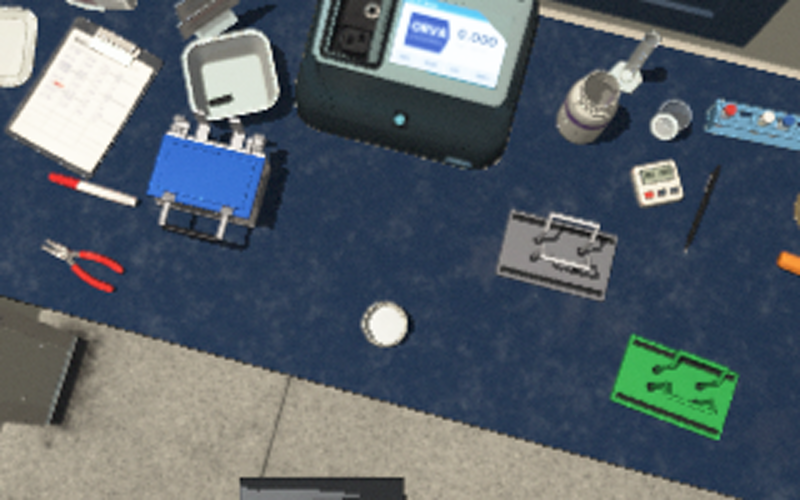

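The top picture shows two lid stands: grey at full-image (403,201) and green at (450,255). The grey one is meant. The closed blue lid is at (263,170), with its bar handle at about (259,193). Next are coarse poses from the top depth image, plus a check crop.

```bash
cat > h.py <<'E'
import numpy as np, cv2
from scipy.spatial.transform import Rotation as Ro
def cloud(f):
    z=f["range_z"];v,u=np.mgrid[0:400,0:640]
    P=np.stack([(u-f["cx"])/f["fx"]*z,(v-f["cy"])/f["fy"]*z,z],-1)
    T=np.linalg.inv(f["camera_from_world"])
    W=P@T[:3,:3].T+T[:3,3]; W[z<=0]=np.nan
    return W
def ray(f,uv,h):
    T=np.linalg.inv(f["camera_from_world"])
    d=T[:3,:3]@np.array([(uv[0]-f["cx"])/f["fx"],(uv[1]-f["cy"])/f["fy"],1]);o=T[:3,3]
    return o+d*(h-o[2])/d[2]
def proj(f,p):
    c=f["camera_from_world"]@np.append(p,1); return np.array([f["fx"]*c[0]/c[2]+f["cx"],f["fy"]*c[1]/c[2]+f["cy"]])
def rect(P):
    r=cv2.minAreaRect((P[:,:2]*1000).astype(np.float32)); return r
E
python3 - <<'E'
from h import *
f=dict(np.load("/tmp/top.npz")); W=cloud(f); c=f["color"].astype(int)
R,G,B=c[...,0],c[...,1],c[...,2]
v,u=np.mgrid[0:400,0:640]
m=(B>150)&(R<90)&(abs(u-265)<35)&(abs(v-170)<30)&(W[...,2]>.05)&(W[...,2]<.11)
print("lid",m.sum(),rect(W[m]),np.median(W[m],0))
m=(abs(u-402)<28)&(abs(v-203)<24)&(R>80)&(abs(R-B)<25)&(W[...,2]<.03)
print("stand",m.sum(),rect(W[m]),np.median(W[m],0))
for n,uv,h in [("hinge",(266,151.5),.076),("bar",(258.5,193),.076),("seat",(402.5,200.5),.008),("bottle",(415,150),0.0),("cap",(334,231),.03)]: print(n,ray(f,uv,h))
for n,(x0,x1,y0,y1) in {"stand":(375,430,180,225),"cooler":(235,300,140,205)}.items():
    print(n,np.nanmax(W[y0:y1,x0:x1,2]))
a=cv2.resize(f["color"][175:230,370:480,::-1],None,fx=6,fy=6,interpolation=cv2.INTER_CUBIC)
cv2.imwrite("pics/stand.png",a)
E
```

```text
lid 998 ((600.3529663085938, 133.94796752929688), (148.6360626220703, 90.9324951171875), 76.09852600097656) [0.59995425 0.13274236 0.08083797]
stand 906 ((510.1849365234375, -369.65087890625), (160.5994873046875, 116.27667999267578), 75.27041625976562) [ 0.50357151 -0.36574771  0.00712614]
hinge [0.66922073 0.12208359 0.076     ]
bar [0.51828966 0.14361813 0.076     ]
seat [ 0.50612346 -0.36891022  0.008     ]
bottle [ 0.69978463 -0.42344341  0.        ]
cap [ 0.39171226 -0.12018831  0.03      ]
stand 0.1131345896071938
cooler 0.12631668292549358
```

View pics/stand.png

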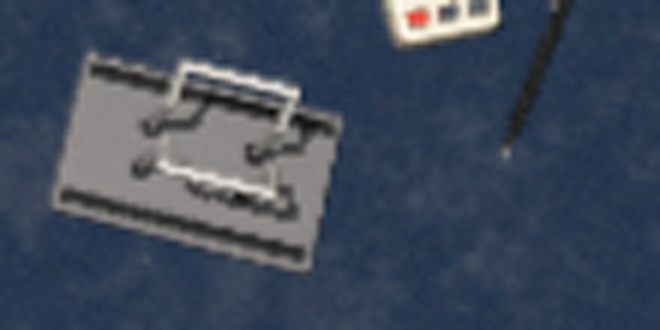

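```bash
cat >> h.py <<'E'
def togo(s,p,yaw=None):
    """world target position / tool-y direction yaw(deg) -> tool-frame mm and deg about tool z"""
    R=Ro.from_euler("xyz",s["tool_rot"])
    d=R.inv().apply(np.array(p)-s["position"])*1000
    out=[np.round(d,1)]
    if yaw is not None:
        # desired: z down, tool y along yaw
        y=np.array([np.cos(np.radians(yaw)),np.sin(np.radians(yaw)),0]);z=np.array([0,0,-1.]);x=np.cross(y,z)
        D=Ro.from_matrix(np.stack([x,y,z],1)); out.append(np.round((R.inv()*D).as_rotvec(degrees=True),2))
        out.append(("after turn",np.round(D.inv().apply(np.array(p)-s["position"])*1000,1)))
    return out
E
python3 - <<'E'
from h import *
from workcell import status
print(togo(status.observe(),[.53,.13,.26],-14))
E
```

```text
[array([-479.8, -365.1,   -9.7]), array([-0.  ,  0.  , 89.34]), ('after turn', array([-370.6,  475.6,   -9.7]))]
```

```bash
python3 -m handwheel '[{"offset":[-20,-15,-1],"rot":[0,0,4],"claw":1},{"offset":[-42,-28,-1],"rot":[0,0,0],"claw":1},{"offset":[-42,-28,-1],"rot":[0,0,0],"claw":1},{"offset":[-42,-28,-1],"rot":[0,0,0],"claw":1},{"offset":[-42,-28,-1],"rot":[0,0,0],"claw":1},{"offset":[-42,-28,-1],"rot":[0,0,0],"claw":1},{"offset":[-42,-28,-1],"rot":[0,0,0],"claw":1},{"offset":[-42,-28,-1],"rot":[0,0,0],"claw":1},{"offset":[-42,-28,-1],"rot":[0,0,0],"claw":1},{"offset":[-42,-28,-1],"rot":[0,0,0],"claw":1},{"offset":[-42,-28,0],"rot":[0,0,0],"claw":0}]'
python3 - <<'E'
from h import *
from workcell import status
print(togo(status.observe(),[.53,.13,.26],-14))
E
```

```text
clock: 3.05
position: [0.4801, 0.1875, 0.2606]
tool_rot: [3.141, 0.001, 2.816]
force: [1.2, 0.1, 0.8]
grip_width: 0.0734
[array([-65.7, -38.6,   0.7]), array([ 5.000e-02, -1.000e-02,  8.535e+01]), ('after turn', array([-43.8,  62.3,   0.6]))]
```

```bash
python3 -m handwheel '[{"offset":[0,0,0],"rot":[0,0,8.5],"claw":-0.3},{"offset":[0,0,0],"rot":[0,0,8.5],"claw":-0.3},{"offset":[0,0,0],"rot":[0,0,8.5],"claw":-0.3},{"offset":[0,0,0],"rot":[0,0,8.5],"claw":-0.3},{"offset":[0,0,0],"rot":[0,0,8.5],"claw":-0.3},{"offset":[0,0,0],"rot":[0,0,8.5],"claw":-0.3},{"offset":[0,0,0],"rot":[0,0,8.5],"claw":-0.3},{"offset":[0,0,0],"rot":[0,0,8.5],"claw":-0.3},{"offset":[0,0,0],"rot":[0,0,8.5],"claw":-0.3},{"offset":[-22,31,0],"rot":[0,0,8.5],"claw":-0.3},{"offset":[-22,31,0],"rot":[0,0,0],"claw":-0.3},{"offset":[0,0,0],"rot":[0,0,0],"claw":-0.3}]'
python3 - <<'E'
from h import *
from workcell import status,imaging
f=imaging.grab_frame("wrist"); np.savez("/tmp/w1.npz",**f); cv2.imwrite("pics/w1.png",f["color"][:,:,::-1])
s=status.observe(); print(s["position"],s["tool_rot"],s["qpos"],s["clock"])
for t in ["hinge_seat","lid_pins","lid_bar","lid_center"]:
    for d in imaging.mark_of(t,"wrist"): print(t,round(d["conf"],2),np.round(d["uv"],1),ray(f,d["uv"],.076))
W=cloud(f);c=f["color"].astype(int);R,G,B=c[...,0],c[...,1],c[...,2]
m=(B>110)&(R<90)&(W[...,2]>.07)&(W[...,2]<.09); print(m.sum(),rect(W[m]),np.median(W[m],0))
E
```

```text
clock: 4.25
position: [0.5353, 0.132, 0.2604]
tool_rot: [3.14, 0.001, 1.328]
force: [-1.1, 1.2, -0.2]
grip_width: 0.0296
[0.53393185 0.13390131 0.26015885] [3.14092597e+00 7.74801909e-04 1.32935336e+00] [-0.70122835  0.42794316  0.47447775  1.80631613 -0.23193941  0.96240356
 -0.371385  ] 4.3
hinge_seat 0.73 [444.6 163.8] [0.66792147 0.11857701 0.076     ]
lid_pins 0.22 [270.5 347.4] [ 0.43010923 -0.05733033  0.076     ]
lid_bar 0.72 [299.6 167. ] [0.52240689 0.15117612 0.076     ]
lid_center 0.57 [378.1 167.2] [0.6008685  0.13153897 0.076     ]
12474 ((602.7864379882812, 132.56570434570312), (148.831787109375, 91.09862518310547), 76.25595092773438) [0.60507745 0.14069496 0.08237678]
```

View pics/w1.png

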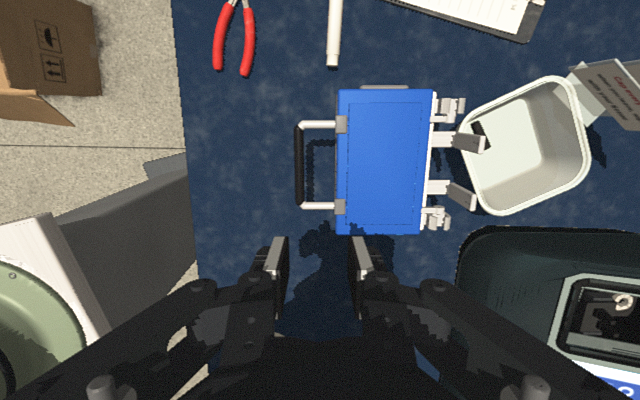

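```bash
python3 -m handwheel '[{"offset":[5,-5,0],"rot":[0,0,0],"claw":-0.2},{"offset":[5,-5,20],"rot":[0,0,0],"claw":-0.2},{"offset":[5,-6,30],"rot":[0,0,0],"claw":-0.2},{"offset":[0,0,30],"rot":[0,0,0],"claw":-0.2},{"offset":[0,0,25],"rot":[0,0,0],"claw":-0.2},{"offset":[0,0,10],"rot":[0,0,0],"claw":-0.2},{"offset":[0,0,0],"rot":[0,0,0],"claw":-0.2}]'
python3 - <<'E'
from h import *
from workcell import status,imaging
f=imaging.grab_frame("wrist"); np.savez("/tmp/w2.npz",**f); cv2.imwrite("pics/w2.png",f["color"][:,:,::-1])
s=status.observe(); print(s["position"],s["clock"]); print(togo(s,[.5218,.152,.076],-13.8))
for d in imaging.mark_of("lid_bar","wrist"): print(round(d["conf"],2),np.round(d["uv"],1),ray(f,d["uv"],.076))
W=cloud(f);c=f["color"].astype(int)
m=(c.max(2)<60)&(W[...,2]>.06)&(W[...,2]<.09)
m[220:]=False
print(m.sum(),rect(W[m]),np.median(W[m],0))
E
```

```text
clock: 5.2
position: [0.5202, 0.1547, 0.1446]
tool_rot: [-3.14, 0.001, 1.333]
force: [0.3, -0.3, 0.6]
grip_width: 0.0344
[0.52085925 0.15455275 0.14560363] 5.25
[array([-2.3,  1.5, 69.6]), array([-0.01,  0.01,  0.16]), ('after turn', array([-2.3,  1.5, 69.6]))]
0.8 [315.1 223.9] [0.51885379 0.15177642 0.076     ]
774 ((539.8180541992188, 169.13436889648438), (37.658973693847656, 40.386505126953125), 69.05485534667969) [0.52698738 0.17383674 0.08131922]
```

View pics/w2.png

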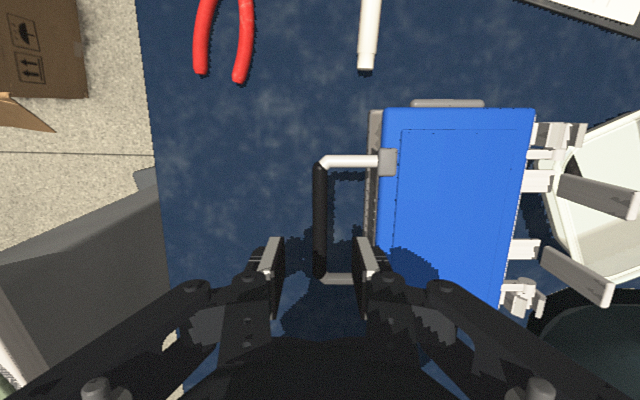

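The bar is at column 320, rows 165–278, between the fingers at columns 272 and 362. I go down and pinch it.

```bash
python3 -m handwheel '[{"offset":[-1,0.5,20],"rot":[0,0,0],"claw":-0.2},{"offset":[-1,0.5,25],"rot":[0,0,0],"claw":-0.2},{"offset":[0,0,17],"rot":[0,0,0],"claw":-0.2},{"offset":[0,0,7],"rot":[0,0,0],"claw":-0.2},{"offset":[0,0,0],"rot":[0,0,0],"claw":-0.2},{"offset":[0,0,0],"rot":[0,0,0],"claw":-1},{"offset":[0,0,0],"rot":[0,0,0],"claw":-1},{"offset":[0,0,0],"rot":[0,0,0],"claw":-1},{"offset":[0,0,0],"rot":[0,0,0],"claw":-1},{"offset":[0,0,0],"rot":[0,0,0],"claw":-1}]' 40
python3 - <<'E'
from h import *
from workcell import status,imaging
f=imaging.grab_frame("wrist"); np.savez("/tmp/w3.npz",**f); cv2.imwrite("pics/w3.png",f["color"][:,:,::-1])
s=status.observe(); print(s["position"],s["tool_rot"],s["force"],s["grip_width"],s["clock"])
E
```

```text
clock: 6.3
position: [0.5217, 0.1523, 0.0769]
tool_rot: [3.141, -0.001, 1.333]
force: [-2.3, 1.0, 4.0]
grip_width: 0.0084
[0.52168805 0.15233106 0.07679341] [ 3.14092346e+00 -7.09865713e-04  1.33256031e+00] [-1.99747585  1.17236375  3.92071743] 0.008260736158654702 6.35
```

View pics/w3.png

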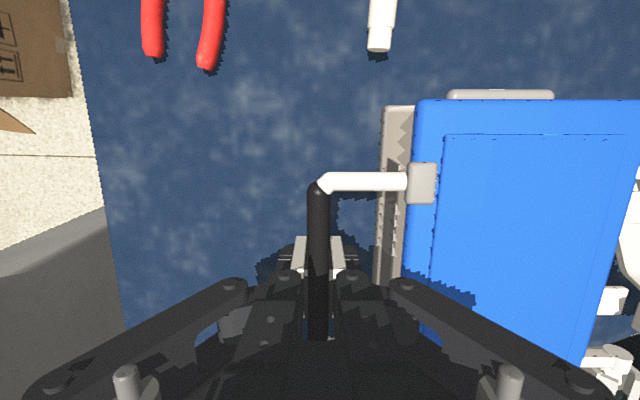

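```bash
python3 -m handwheel '[{"offset":[0,0.8,-15.5],"rot":[0,0,0],"claw":-1},{"offset":[0,2.4,-15.3],"rot":[0,0,0],"claw":-1},{"offset":[0,4,-14.9],"rot":[0,0,0],"claw":-1},{"offset":[0,5.6,-14.5],"rot":[0,0,0],"claw":-1},{"offset":[0,7,-13.8],"rot":[0,0,0],"claw":-1}]'
python3 - <<'E'
from workcell import status
s=status.observe(); print(s["position"],s["force"],s["moment"],s["grip_width"])
E
```

```text
clock: 6.85
position: [0.5371, 0.1481, 0.1501]
tool_rot: [-3.134, 0.002, 1.334]
force: [-23.6, 6.4, 8.0]
grip_width: 0.0081
[0.53705848 0.14810945 0.15005439] [-23.56826103   6.42667307   7.9505537 ] [1.24337491e+00 5.05907736e+00 4.77769249e-04] 0.008074652654284618
```

```bash
python3 -m handwheel '[{"offset":[0,6.5,-13.5],"rot":[0,0,0],"claw":-1},{"offset":[0,8.7,-12.2],"rot":[0,0,0],"claw":-1},{"offset":[0,11,-11],"rot":[0,0,0],"claw":-1},{"offset":[0,12,-9.7],"rot":[0,0,0],"claw":-1},{"offset":[0,13,-8.5],"rot":[0,0,0],"claw":-1}]' 25
python3 - <<'E'
from workcell import status,imaging
import cv2
s=status.observe(); print(s["position"],s["force"],s["moment"],s["grip_width"])
for n in ["wrist","scene"]:
  f=imaging.grab_frame(n); cv2.imwrite(f"pics/{n}4.png",f["color"][:,:,::-1])
E
```

```text
clock: 7.35
position: [0.5904, 0.1353, 0.2057]
tool_rot: [-3.141, 0.0, 1.333]
force: [-2.3, 0.0, -2.0]
grip_width: 0.0085
[0.59040967 0.13525614 0.20567104] [-2.28068611  0.01943151 -1.99699258] [ 0.13482537  0.57874361 -0.02917053] 0.008460825617319671
```

View pics/wrist4.png

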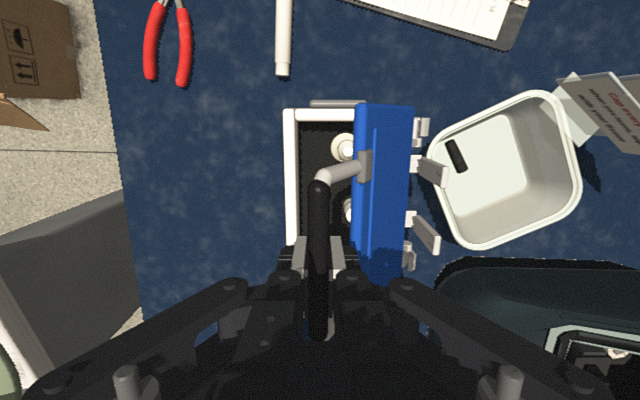

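View pics/scene4.png

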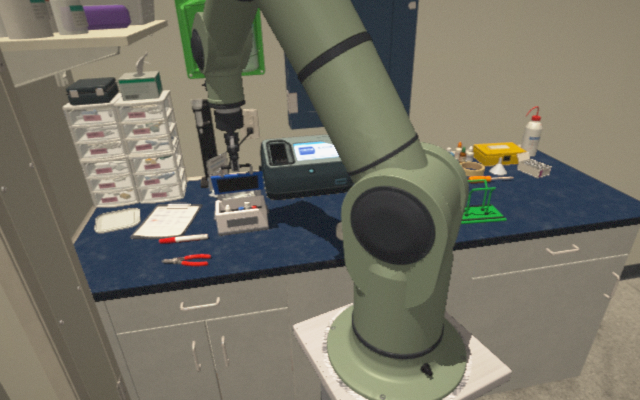

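The lid is at about 60° and swinging freely, with forces around 2 N. I continue to vertical.

```bash
python3 -m handwheel '[{"offset":[0,13.8,-7],"rot":[0,0,0],"claw":-1},{"offset":[0,14.5,-5.6],"rot":[0,0,0],"claw":-1},{"offset":[0,14.9,-4],"rot":[0,0,0],"claw":-1},{"offset":[0,15.3,-2.4],"rot":[0,0,0],"claw":-1},{"offset":[0,14.5,-0.8],"rot":[0,0,0],"claw":-1},{"offset":[0,0,0],"rot":[0,0,0],"claw":-1}]' 25
python3 - <<'E'
from h import *
from workcell import status,imaging
s=status.observe(); print(s["position"],s["force"],s["moment"],s["grip_width"]); print(togo(s,[.6655,.1177,.2245],-13.8))
f=imaging.grab_frame("wrist"); cv2.imwrite("pics/w5.png",f["color"][:,:,::-1]); np.savez("/tmp/w5.npz",**f)
E
```

```text
clock: 8.05
position: [0.6629, 0.1175, 0.2259]
tool_rot: [3.139, -0.001, 1.331]
force: [-1.8, -0.5, 18.2]
grip_width: 0.0088
[0.66290786 0.11749588 0.22593839] [-1.75506462 -0.48124886 18.23388792] [-0.10251836  0.36415557 -0.05487797] 0.008796788477215512
[array([0.8, 2.5, 1.4]), array([ 0.17, -0.05,  0.09]), ('after turn', array([0.8, 2.5, 1.4]))]
```

View pics/w5.png

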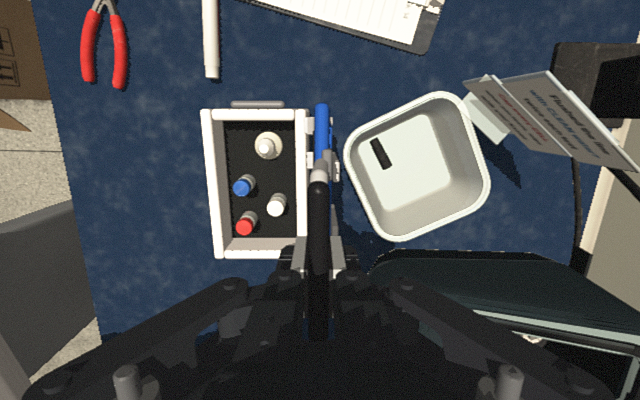

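```bash
python3 -m handwheel '[{"offset":[0,1.5,-2],"rot":[0,0,0],"claw":-1},{"offset":[0,0,-3],"rot":[0,0,0],"claw":-1},{"offset":[0,0,-4],"rot":[0,0,0],"claw":-1},{"offset":[0,0,-4],"rot":[0,0,0],"claw":-1},{"offset":[0,0,-4],"rot":[0,0,0],"claw":-1},{"offset":[0,0,0],"rot":[0,0,0],"claw":-1}]' 35
python3 - <<'E'
from workcell import status
s=status.observe(); print(s["position"],s["force"],s["moment"],s["grip_width"])
E
```

```text
clock: 8.7
position: [0.663, 0.1178, 0.2426]
tool_rot: [3.141, -0.0, 1.332]
force: [-1.0, 1.0, -0.8]
grip_width: 0.0085
[0.66298498 0.1177731  0.24262674] [-0.98295332  0.99825766 -0.8261547 ] [0.0930532  0.35875229 0.00366007] 0.008518955967775878
```

```bash
python3 -m handwheel '[{"offset":[0,0,-6],"rot":[0,0,0],"claw":-1},{"offset":[0,0,-10],"rot":[0,0,0],"claw":-1},{"offset":[0,0,-12],"rot":[0,0,0],"claw":-1},{"offset":[0,0,-12],"rot":[0,0,0],"claw":-1},{"offset":[0,0,-10],"rot":[0,0,0],"claw":-1},{"offset":[0,0,-6],"rot":[0,0,0],"claw":-1},{"offset":[0,0,0],"rot":[0,0,0],"claw":-1}]'
python3 - <<'E'
from h import *
from workcell import status,imaging
s=status.observe(); print(s["position"],s["force"],s["moment"],s["grip_width"])
for n in ["wrist","top"]:
  f=imaging.grab_frame(n); cv2.imwrite(f"pics/{n}6.png",f["color"][:,:,::-1]); np.savez(f"/tmp/{n}6.npz",**f)
W=cloud(f);c=f["color"]
m=W[80:190,290:370]; print("machine top z",np.nanpercentile(m[...,2],95)); 
k=(W[...,2]>.1)&(W[...,1]<.05)&(W[...,1]>-.25)&(W[...,0]>.4); print(np.nanmin(W[k][:,0]))
E
```

```text
clock: 9.4
position: [0.6631, 0.1177, 0.2989]
tool_rot: [3.14, -0.001, 1.332]
force: [-0.1, 1.2, -2.3]
grip_width: 0.0085
[0.66307197 0.11769871 0.29893536] [-0.1242491   1.21629329 -2.27873613] [ 0.01469104 -0.00685502 -0.00660781] 0.00845547234642995
machine top z 0.14747198875983292
0.642311459484167
```

View pics/wrist6.png

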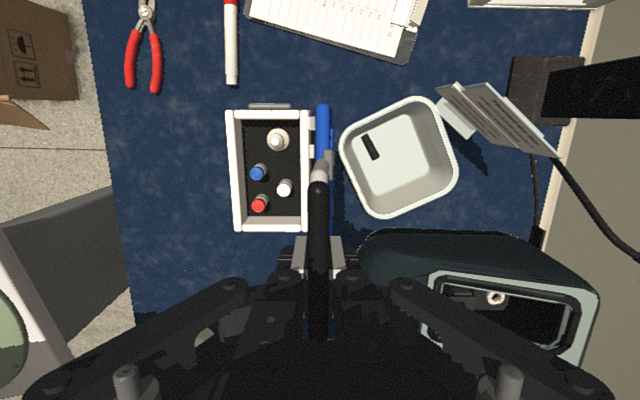

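View pics/top6.png

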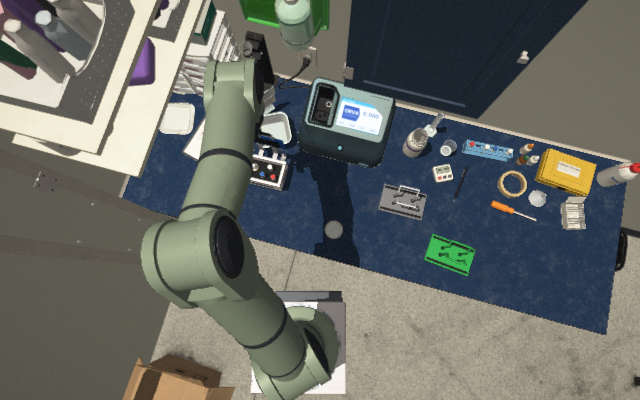

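```bash
python3 -m handwheel '[{"offset":[0,-8,0],"rot":[0,0,0],"claw":-1},{"offset":[0,-16,0],"rot":[0,0,0],"claw":-1},{"offset":[0,-22,0],"rot":[0,0,0],"claw":-1},{"offset":[-8,-25,0],"rot":[0,0,0],"claw":-1},{"offset":[-16,-25,0],"rot":[0,0,0],"claw":-1},{"offset":[-25,-22,0],"rot":[0,0,0],"claw":-1},{"offset":[-30,-14,0],"rot":[0,0,0],"claw":-1},{"offset":[-35,-8,0],"rot":[0,0,0],"claw":-1},{"offset":[-35,0,0],"rot":[0,0,0],"claw":-1},{"offset":[-35,0,0],"rot":[0,0,0],"claw":-1}]'
python3 -m handwheel '[{"offset":[-35,0,0],"rot":[0,0,0],"claw":-1},{"offset":[-35,0,0],"rot":[0,0,0],"claw":-1},{"offset":[-35,0,0],"rot":[0,0,0],"claw":-1},{"offset":[-35,0,0],"rot":[0,0,0],"claw":-1},{"offset":[-35,0,0],"rot":[0,0,0],"claw":-1},{"offset":[-30,0,0],"rot":[0,0,0],"claw":-1},{"offset":[-20,0,0],"rot":[0,0,0],"claw":-1},{"offset":[-10,0,0],"rot":[0,0,0],"claw":-1},{"offset":[0,0,0],"rot":[0,0,0],"claw":-1}]'
python3 - <<'E'
from h import *
from workcell import status,imaging
s=status.observe(); print(s["position"],s["force"],s["moment"],s["grip_width"],s["qpos"],s["clock"])
f=imaging.grab_frame("wrist"); cv2.imwrite("pics/w7.png",f["color"][:,:,::-1]); np.savez("/tmp/w7.npz",**f)
for t in ["stand_seat","lid_stand","lid_pins"]:
    for d in imaging.mark_of(t,"wrist"): print(t,round(d["conf"],2),np.round(d["uv"],1),ray(f,d["uv"],.008))
E
```

```text
clock: 10.5
position: [0.482, -0.0289, 0.2978]
tool_rot: [-3.141, -0.0, 1.333]
force: [0.6, -0.3, -1.6]
grip_width: 0.0084
clock: 11.4
position: [0.4272, -0.2569, 0.2977]
tool_rot: [-3.141, 0.0, 1.331]
force: [-0.5, 0.8, -2.2]
grip_width: 0.0083
[ 0.42721098 -0.25685507  0.29772795] [-0.47400877  0.78574372 -2.19036365] [0.07129007 0.02901299 0.00969393] 0.008331057519312403 [-0.07253689  0.31112522  0.6300206   1.89076978 -0.21473547  1.0074752
  0.41036759] 11.4
stand_seat 0.71 [388.1 227.4] [ 0.50649357 -0.37055654  0.008     ]
stand_seat 0.69 [290.8 342. ] [ 0.31598695 -0.53110894  0.008     ]
lid_stand 0.8 [385.3 225.7] [ 0.50298879 -0.36697511  0.008     ]
lid_stand 0.71 [293.5 339. ] [ 0.32181741 -0.52645944  0.008     ]
```

View pics/w7.png

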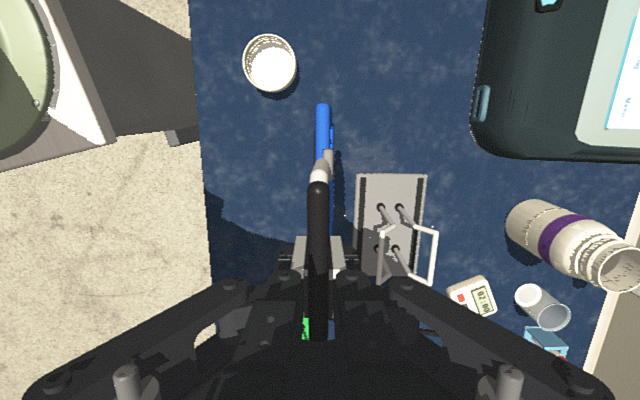

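```bash
python3 - <<'E'
from h import *
f=dict(np.load("/tmp/w7.npz"));W=cloud(f);c=f["color"].astype(int)
a=f["color"][160:310,330:460,::-1]
cv2.imwrite("pics/s7.png",cv2.resize(a,None,fx=5,fy=4,interpolation=cv2.INTER_CUBIC)[:600])
m=(abs(c[...,0]-c[...,2])<30)&(c.max(2)>70)&(W[...,2]<.02)
m[:165]=0;m[285:]=0;m[:,:345]=0;m[:,:][:,435:]=0
for r in range(175,285,10):
    k=np.where(m[r])[0]
    if len(k): print(r,k.min(),k.max(),ray(f,(k.min()-.5,r),.008)[:2].round(4),ray(f,(k.max()+.5,r),.008)[:2].round(4),W[r,k].mean(0)[2].round(4))
E
```

```text
175 355 427 [ 0.4747 -0.2827] [ 0.5734 -0.3067] 0.0088
185 355 426 [ 0.4718 -0.2966] [ 0.57   -0.3206] 0.009
195 354 425 [ 0.4674 -0.3106] [ 0.5666 -0.3347] 0.0091
205 354 428 [ 0.4644 -0.3251] [ 0.5686 -0.3505] 0.0095
215 345 423 [ 0.4487 -0.3368] [ 0.5595 -0.3638] 0.0087
225 353 433 [ 0.4567 -0.3546] [ 0.5715 -0.3825] 0.0086
235 353 420 [ 0.4535 -0.3699] [ 0.5507 -0.3936] 0.0092
245 352 419 [ 0.4487 -0.3852] [ 0.5469 -0.4092] 0.0091
255 362 418 [ 0.4599 -0.4048] [ 0.5431 -0.425 ] 0.0092
265 361 434 [ 0.4552 -0.4207] [ 0.5642 -0.4473] 0.0086
275 370 433 [ 0.4652 -0.4406] [ 0.5604 -0.4639] 0.0082
```

View pics/s7.png

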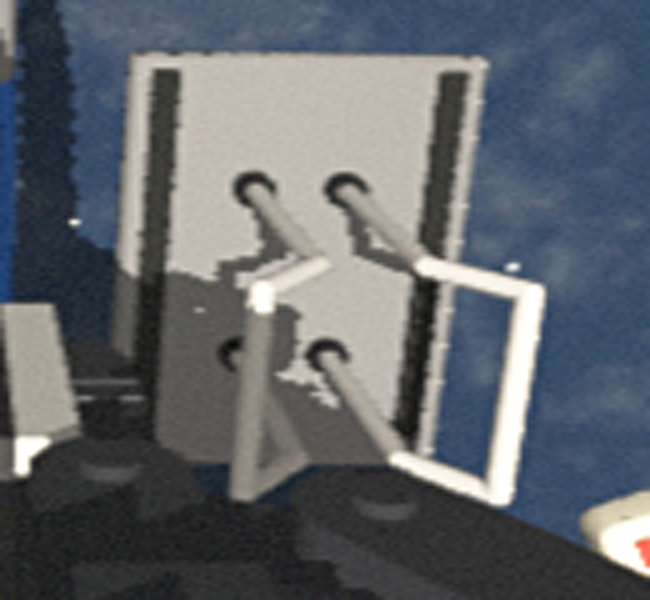

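```bash
python3 - <<'E'
from h import *
from workcell import status
f=dict(np.load("/tmp/w7.npz"))
px=[(380.8,206.5),(399.2,207.5),(377.2,248),(395.4,248.5)]
P=np.array([ray(f,(u-.4,v-.4),.009)[:2] for u,v in px]); print(P.round(4),P.mean(0))
print("y dirs",[np.degrees(np.arctan2(*(P[i]-P[i+2]))) for i in (0,1)], "xlen",np.linalg.norm(P[1]-P[0]),np.linalg.norm(P[3]-P[2]),"ylen",np.linalg.norm(P[0]-P[2]))
yaw=np.radians(-14.3);x=np.array([np.cos(yaw),np.sin(yaw)]);y=np.array([-x[1],x[0]])
# edges
L=np.array([[.4747,-.2827],[.4718,-.2966],[.4674,-.3106],[.4644,-.3251],[.4535,-.3699],[.4487,-.3852]])
Rr=np.array([[.5734,-.3067],[.57,-.3206],[.5666,-.3347],[.5595,-.3638],[.5507,-.3936],[.5469,-.4092],[.5431,-.425]])
xc=((L@x).mean()+(Rr@x).mean())/2; print("width",(Rr@x).mean()-(L@x).mean(),"xc",xc,"posts xc",(P.mean(0)@x),"posts yc",P.mean(0)@y)
top=ray(f,(391,173.3),.008)[:2]; print("edge yc",top@y-.08)
c=xc*x+(top@y-.08)*y; print("center from edges",c)
# lid angle: fit of lid end
s=status.observe(); print(togo(s,[*P.mean(0),.2977],-14.3))
W=cloud(f);cc=f["color"].astype(int);m=(cc[...,2]>100)&(cc[...,0]<90)&(W[...,2]>.1)
m[:,:300]=0;m[:,345:]=0
q=W[m];d=(q-s["position"])
ty=np.array([.971,-.239,0]);print("lid pts n",len(q),"z",q[:,2].min(),q[:,2].max(),"lid across mm: top",(d@ty)[q[:,2]>.25].mean()*1000 if (q[:,2]>.25).any() else None,"low",(d@ty)[q[:,2]<.2].mean()*1000 if (q[:,2]<.2).any() else None)
for z0 in np.arange(.12,.28,.02):
    k=(q[:,2]>z0)&(q[:,2]<z0+.02); print(round(z0,2),k.sum(),np.percentile(d[k]@ty*1000,[5,50,95]).round(1) if k.sum()>5 else "")
E
```

```text
[[ 0.5014 -0.3354]
 [ 0.5266 -0.3431]
 [ 0.4844 -0.3978]
 [ 0.5106 -0.405 ]] [ 0.50573784 -0.37034811]
y dirs [np.float64(15.20964310402233), np.float64(14.579185714467112)] xlen 0.026436703751912774 0.027128042724569392 ylen 0.06461223826423106
width 0.10123726138148792 xc 0.58077879671439 posts xc 0.5815435387009724 posts yc -0.2339564029658351
edge yc -0.23371153811246853
center from edges [ 0.50505727 -0.36992195]
[array([-93.8, 102.4,   0. ]), array([-0.01, -0.03,  0.74]), ('after turn', array([-9.250e+01,  1.036e+02,  1.000e-01]))]
lid pts n 969 z 0.1786170052873194 0.28726169417886044 lid across mm: top 2.5623062432227655 low 12.093933201877176
0.12 0 
0.14 0 
0.16 1 
0.18 21 [11.5 12.1 12.6]
0.2 14 [10.4 10.8 11.3]
0.22 4 
0.24 928 [-1.   3.3  8.6]
0.26 0 
0.28 1
```

```bash
python3 - <<'E'
from h import *
from workcell import status,imaging
s=status.observe();ty=np.array([.971,-.239,0])
f=dict(np.load("/tmp/w7.npz"));W=cloud(f);cc=f["color"].astype(int)
q=W[190:235,305:332].reshape(-1,3); k=abs(q[:,2]-.30)<.02; d=(q-s["position"])@ty*1000
print("bar",k.sum(),np.percentile(d[k],[5,50,95]),np.median(q[k],0))
for n in ["scene","top"]:
    f=imaging.grab_frame(n);np.savez(f"/tmp/{n}8.npz",**f)
    W=cloud(f);c=f["color"].astype(int);m=(c[...,2]>90)&(c[...,2]>c[...,0]+60)&(c[...,2]>c[...,1]+30)&(np.linalg.norm(W-s["position"],axis=2)<.2)
    q=W[m];print(n,len(q))
    if len(q)>20:
        d=(q-s["position"])@ty*1000
        for z0 in np.arange(.12,.28,.02):
            k=(q[:,2]>z0)&(q[:,2]<z0+.02); print(round(z0,2),k.sum(),np.percentile(d[k],[5,50,95]).round(1) if k.sum()>3 else "")
    cv2.imwrite(f"pics/{n}8.png",f["color"][:,:,::-1])
E
```

```text
bar 998 [-3.99648123  0.29311869  4.6735614 ] [ 0.43513579 -0.22894619  0.29947105]
scene 59
0.12 0 
0.14 0 
0.16 0 
0.18 1 
0.2 20 [-2.3  0.9  3.2]
0.22 22 [-1.7  0.4  4.7]
0.24 16 [-4.9 -2.9  2.9]
0.26 0 
0.28 0 
top 0
```

View pics/scene8.png

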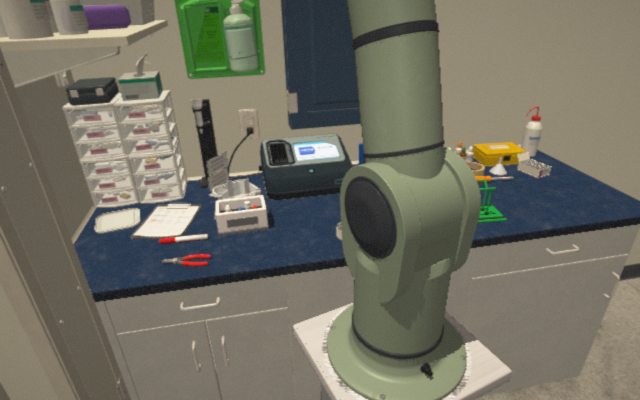

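```bash
python3 -m handwheel '[{"offset":[-8,8,0],"rot":[2,0,0],"claw":-1},{"offset":[-14,15,0],"rot":[2,0,0.7],"claw":-1},{"offset":[-18,20,0],"rot":[0,0,0],"claw":-1},{"offset":[-18,20,0],"rot":[0,0,0],"claw":-1},{"offset":[-16,18,0],"rot":[0,0,0],"claw":-1},{"offset":[-12,13,0],"rot":[0,0,0],"claw":-1},{"offset":[-6,7,0],"rot":[0,0,0],"claw":-1},{"offset":[0,0,0],"rot":[0,0,0],"claw":-1},{"offset":[0,0,0],"rot":[0,0,0],"claw":-1}]'
cat >> h.py <<'E'
def lidcheck(tag):
    from workcell import status,imaging
    s=status.observe();ty=Ro.from_euler("xyz",s["tool_rot"]).apply([0,1,0]);ty[2]=0;ty/=np.linalg.norm(ty)
    print(s["position"].round(4),s["tool_rot"].round(3),s["force"].round(1),s["moment"].round(2),s["grip_width"],s["clock"])
    f0=None
    for n in ["wrist","scene"]:
        f=imaging.grab_frame(n);W=cloud(f);c=f["color"].astype(int)
        np.savez(f"/tmp/{n}{tag}.npz",**f);cv2.imwrite(f"pics/{n}{tag}.png",f["color"][:,:,::-1])
        m=(c[...,2]>90)&(c[...,2]>c[...,0]+60)&(c[...,2]>c[...,1]+30)&(np.linalg.norm(W-s["position"],axis=2)<.2)
        q=W[m];d=(q-s["position"])@ty*1000
        for z0 in np.arange(0.02,.28,.02):
            k=(q[:,2]>z0)&(q[:,2]<z0+.02)
            if k.sum()>5: print(n,round(z0,2),k.sum(),np.percentile(d[k],[5,50,95]).round(1))
E
python3 - <<'E'
from h import *
lidcheck("9")
from workcell import status
print(togo(status.observe(),[.5054,-.3702,.298],-14.5))
E
```

```text
clock: 12.6
position: [0.5028, -0.3696, 0.292]
tool_rot: [-3.071, 0.0, 1.32]
force: [-0.0, 0.5, -1.7]
grip_width: 0.0085
[ 0.5028 -0.3696  0.292 ] [-3.071  0.     1.32 ] [-0.   0.5 -1.7] [-0.03 -0.11  0.03] 0.008460673807993646 12.6
wrist 0.18 7 [5.5 6.3 6.3]
wrist 0.2 37 [5.9 6.3 6.3]
wrist 0.22 102 [4.6 6.  6.4]
wrist 0.24 872 [-2.2  1.6  5.7]
[array([-0. ,  2.2, -5.9]), array([-3.99,  0.02,  0.17]), ('after turn', array([-0. ,  2.7, -5.7]))]
```

View pics/wrist9.png

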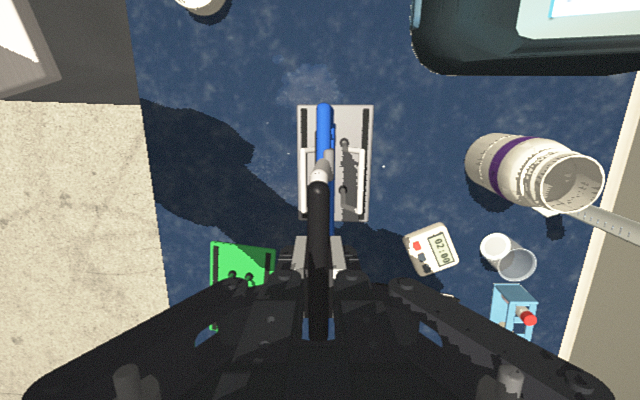

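View pics/scene9.png

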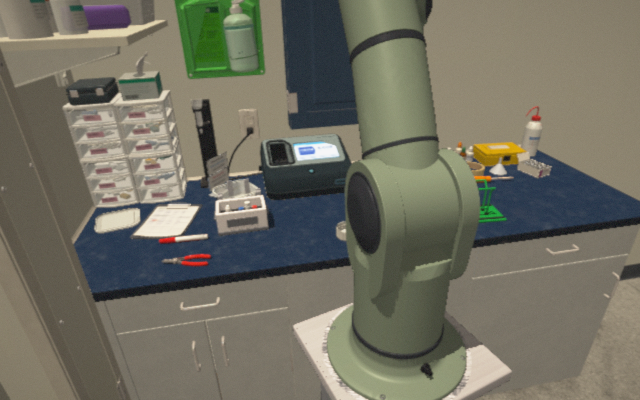

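```bash
python3 - <<'E'
from h import *
f=dict(np.load("/tmp/wrist9.npz"));ty=np.array([np.cos(np.radians(-14.4)),np.sin(np.radians(-14.4)),0])
p=np.array([.5028,-.3696,0])
for uv,z in [((302.5,180),.102),((363.5,180),.102),((345,142.5),.009),((343.5,190),.009),((297,150),.008),((372.5,150),.008),((297.5,110),.008),((372,210),.008)]:
    print(uv,((ray(f,uv,z)-p)@ty*1000).round(1))
a=f["color"][90:240,280:400,::-1];cv2.imwrite("pics/s9.png",cv2.resize(a,None,fx=5,fy=4,interpolation=cv2.INTER_CUBIC))
E
```

```text
(302.5, 180) -28.5
(363.5, 180) 36.0
(345, 142.5) 17.3
(343.5, 190) 17.0
(297, 150) -46.9
(372.5, 150) 54.0
(297.5, 110) -45.4
(372, 210) 57.5
```

View pics/s9.png

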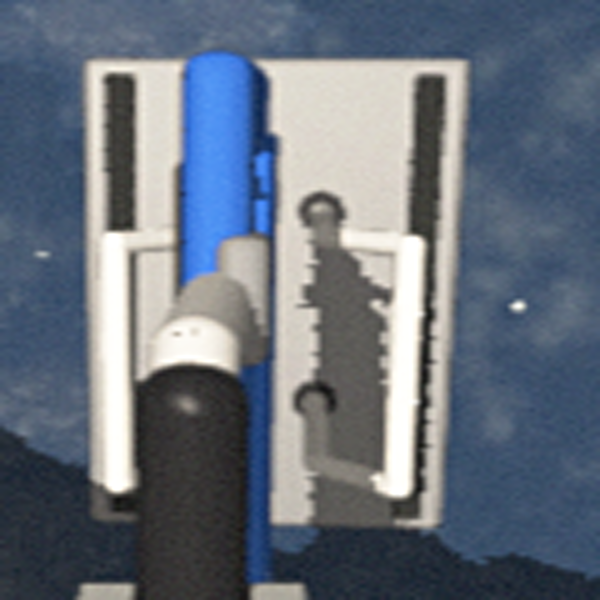

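```bash
python3 -m handwheel '[{"offset":[0,2,0],"rot":[0,0,0],"claw":-1},{"offset":[0,0.7,10],"rot":[0,0,0],"claw":-1},{"offset":[0,0.7,10],"rot":[0,0,0],"claw":-1},{"offset":[0,0.7,10],"rot":[0,0,0],"claw":-1},{"offset":[0,0.7,10],"rot":[0,0,0],"claw":-1},{"offset":[0,0.7,10],"rot":[0,0,0],"claw":-1},{"offset":[0,0.4,6],"rot":[0,0,0],"claw":-1},{"offset":[0,0,0],"rot":[0,0,0],"claw":-1}]'
python3 - <<'E'
from h import *
lidcheck("10")
f=dict(np.load("/tmp/wrist10.npz"))
cv2.imwrite("pics/s10.png",cv2.resize(f["color"][60:210,270:410,::-1],None,fx=5,fy=4,interpolation=cv2.INTER_CUBIC))
E
```

```text
clock: 13.5
position: [0.5046, -0.3706, 0.2347]
tool_rot: [-3.07, 0.0, 1.32]
force: [-0.1, -0.2, -3.0]
grip_width: 0.0084
[ 0.5046 -0.3706  0.2347] [-3.07  0.    1.32] [-0.1 -0.2 -3. ] [-0.05 -0.1   0.08] 0.008375822857606798 13.5
wrist 0.14 9 [4.1 4.4 5.9]
wrist 0.16 45 [4.3 6.1 6.1]
wrist 0.18 955 [-2.7  1.6  5.9]
```

View pics/s10.png

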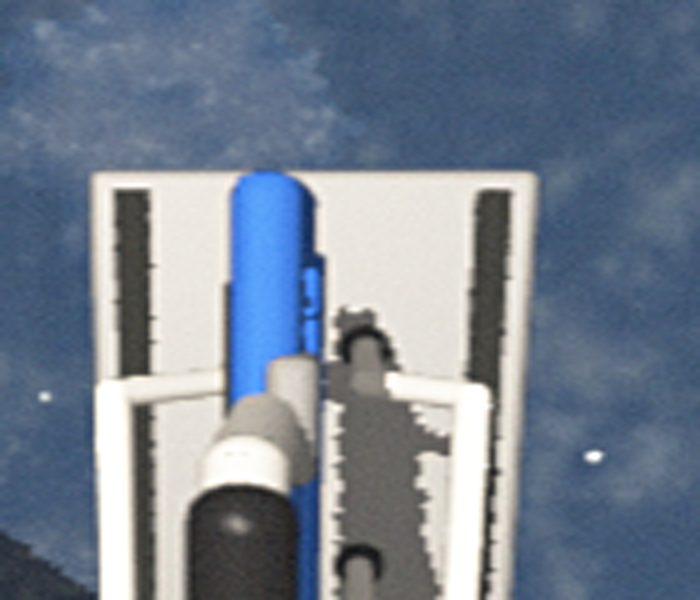

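```bash
python3 - <<'E'
from h import *
f=dict(np.load("/tmp/wrist10.npz"));ty=np.array([np.cos(np.radians(-14.4)),np.sin(np.radians(-14.4)),0])
p=np.array([.5046,-.3706,0])
for uv,z in [((293,165),.102),((364,165),.102),((342.8,145.5),.009)]: print(((ray(f,uv,z)-p)@ty*1000).round(1))
E
python3 -m handwheel '[{"offset":[0,0.7,10],"rot":[0,0,0],"claw":-1},{"offset":[0,0.7,10],"rot":[0,0,0],"claw":-1},{"offset":[0,0.7,10],"rot":[0,0,0],"claw":-1},{"offset":[0,0.7,10],"rot":[0,0,0],"claw":-1},{"offset":[0,0.5,8],"rot":[0,0,0],"claw":-1},{"offset":[0,0.4,6],"rot":[0,0,0],"claw":-1},{"offset":[0,0,0],"rot":[0,0,0],"claw":-1}]'
```

```text
-29.7
31.0
13.7
clock: 14.3
position: [0.5045, -0.3707, 0.1807]
tool_rot: [-3.071, 0.0, 1.32]
force: [-0.6, -0.5, -1.8]
grip_width: 0.0087
```

```bash
python3 -m handwheel '[{"offset":[0,0.3,5],"rot":[0,0,0],"claw":-1},{"offset":[0,0.3,4],"rot":[0,0,0],"claw":-1},{"offset":[0,0.2,3],"rot":[0,0,0],"claw":-1},{"offset":[0,0.1,2],"rot":[0,0,0],"claw":-1},{"offset":[0,0,0],"rot":[0,0,0],"claw":-1}]'
python3 - <<'E'
from h import *
lidcheck("11")
E
```

```text
clock: 14.8
position: [0.5047, -0.3708, 0.1673]
tool_rot: [-3.072, 0.001, 1.32]
force: [-0.4, 0.7, -2.4]
grip_width: 0.0087
[ 0.5047 -0.3708  0.1673] [-3.072e+00  1.000e-03  1.320e+00] [-0.4  0.7 -2.4] [-0.02 -0.13  0.02] 0.008660380978141594 14.8
wrist 0.06 11 [4.8 5.7 5.8]
wrist 0.08 38 [4.1 5.8 6. ]
wrist 0.1 266 [4.4 5.3 6.1]
wrist 0.12 710 [-2.7  0.5  4.1]
```

View pics/wrist11.png

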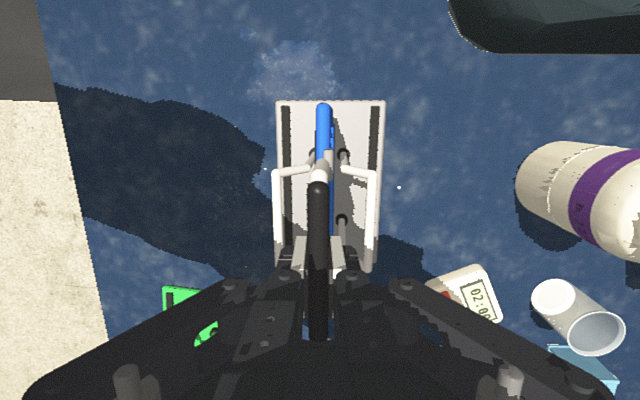

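The lid hangs in the slot between the wires at columns 280 and 370. It still hangs freely, so I lower it to contact in small steps.

```bash
python3 -m handwheel '[{"offset":[0,0.1,1.5],"rot":[0,0,0],"claw":-1},{"offset":[0,0.1,1],"rot":[0,0,0],"claw":-1},{"offset":[0,0.1,1],"rot":[0,0,0],"claw":-1},{"offset":[0,0,0],"rot":[0,0,0],"claw":-1}]'
python3 -m handwheel '[{"offset":[0,0.1,1],"rot":[0,0,0],"claw":-1},{"offset":[0,0,0],"rot":[0,0,0],"claw":-1}]'
```

```text
clock: 15.3
position: [0.506, -0.3718, 0.1661]
tool_rot: [-3.076, 0.002, 1.32]
force: [0.7, 0.9, 22.0]
grip_width: 0.0087
clock: 15.5
position: [0.5065, -0.372, 0.1659]
tool_rot: [-3.077, 0.002, 1.32]
force: [0.3, 2.9, 33.1]
grip_width: 0.0086
```

```bash
python3 -m handwheel '[{"offset":[0,-0.1,-1.5],"rot":[0,0,0],"claw":-1},{"offset":[0,0,0],"rot":[0,0,0],"claw":-1}]' 20
python3 -m handwheel '[{"offset":[0,0,0],"rot":[0,0,0],"claw":-0.75},{"offset":[0,0,0],"rot":[0,0,0],"claw":-0.6},{"offset":[0,0,0],"rot":[0,0,0],"claw":-0.3},{"offset":[0,0,0],"rot":[0,0,0],"claw":-0.2},{"offset":[0,0,0],"rot":[0,0,0],"claw":-0.2}]'
python3 - <<'E'
from h import *
lidcheck("12")
E
```

```text
clock: 15.7
position: [0.5056, -0.3716, 0.1661]
tool_rot: [-3.075, 0.002, 1.32]
force: [0.8, -0.3, 17.3]
grip_width: 0.0082
clock: 16.2
position: [0.5048, -0.3708, 0.1645]
tool_rot: [-3.072, 0.001, 1.32]
force: [-1.1, -0.6, 0.7]
grip_width: 0.034
[ 0.5048 -0.3708  0.1645] [-3.072e+00  1.000e-03  1.320e+00] [-1.1 -0.6  0.7] [ 0.04 -0.13  0.01] 0.03401614718910215 16.2
wrist 0.06 19 [1.1 1.2 1.3]
wrist 0.08 23 [2.3 2.5 2.9]
wrist 0.1 77 [ 3.5  4.6 13.7]
wrist 0.12 1134 [ 5.   6.9 12.2]
wrist 0.14 7 [6.6 7.3 7.9]
wrist 0.16 128 [7.1 7.3 7.7]
```

View pics/wrist12.png

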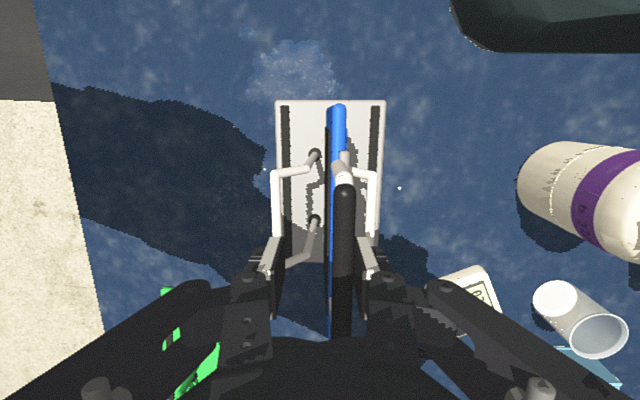

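```bash
python3 -m handwheel '[{"offset":[0,0,0],"rot":[0,0,0],"claw":0.2},{"offset":[0,4,0],"rot":[0,0,0],"claw":0.2},{"offset":[0,4,0],"rot":[0,0,0],"claw":0.2},{"offset":[0,-0.7,-10],"rot":[0,0,0],"claw":0.2},{"offset":[0,-1.2,-16],"rot":[0,0,0],"claw":0.2},{"offset":[0,-2,-30],"rot":[0,0,0],"claw":0.2},{"offset":[0,-2.8,-40],"rot":[0,0,0],"claw":0.2},{"offset":[0,-2.8,-40],"rot":[0,0,0],"claw":0.2},{"offset":[0,-30,-20],"rot":[0,0,0],"claw":0.2},{"offset":[0,-40,0],"rot":[0,0,0],"claw":0.2},{"offset":[20,-30,0],"rot":[0,0,0],"claw":0.2},{"offset":[0,0,0],"rot":[0,0,0],"claw":0.2}]'
python3 - <<'E'
from h import *
lidcheck("13")
from workcell import imaging
f=imaging.grab_frame("top");cv2.imwrite("pics/top13.png",f["color"][:,:,::-1])
E
```

```text
clock: 17.5
position: [0.4196, -0.3275, 0.3293]
tool_rot: [-3.073, -0.001, 1.319]
force: [2.1, -1.1, 0.3]
grip_width: 0.0512
[ 0.4196 -0.3275  0.3293] [-3.073e+00 -1.000e-03  1.319e+00] [ 2.1 -1.1  0.3] [-0.07 -0.14 -0.  ] 0.051183418550459485 17.5
```

View pics/wrist13.png

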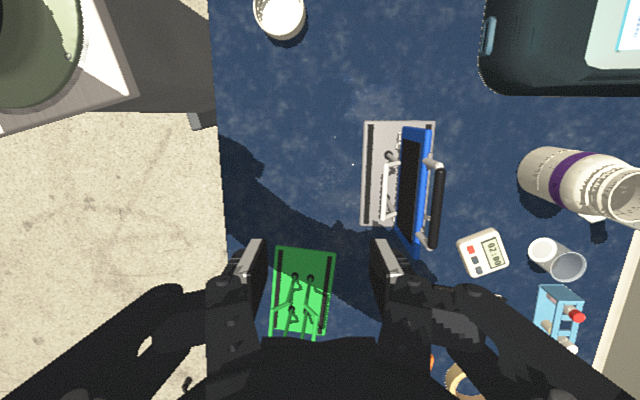

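View pics/top13.png

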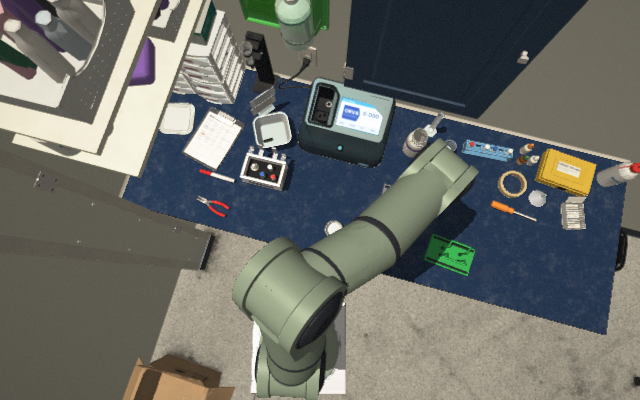

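The lid stands in the grey stand's slot with its bar at (437,205) on top, and the gripper is clear of it. Next I measure the bar height, the lean and the distance from the seat.

```bash
python3 - <<'E'
from h import *
f=dict(np.load("/tmp/wrist13.npz"));W=cloud(f);c=f["color"].astype(int)
x=np.array([np.cos(np.radians(-14.4)),np.sin(np.radians(-14.4)),0]);y=np.array([-x[1],x[0],0]);seat=np.array([.5054,-.3702,0])
v,u=np.mgrid[0:400,0:640]
m=(c.max(2)<70)&(abs(u-437)<12)&(v>160)&(v<245)&(W[...,2]>.13)
q=W[m]-seat;print("bar",m.sum(),np.median(q@x)*1000,np.median(q@y)*1000,np.percentile(q[:,2],[5,50,95]))
m=(c[...,2]>90)&(c[...,2]>c[...,0]+60)&(abs(u-415)<30)&(v>110)&(v<260)
q=W[m]-seat
for z0 in np.arange(0,.14,.02):
    k=(q[:,2]>z0)&(q[:,2]<z0+.02)
    if k.sum()>5: print(round(z0,2),k.sum(),(np.percentile(q[k]@x,[5,50,95])*1000).round(1),(np.percentile(q[k]@y,[5,95])*1000).round(1))
cv2.imwrite("pics/s13.png",cv2.resize(f["color"][110:270,345:465,::-1],None,fx=5,fy=3.7,interpolation=cv2.INTER_CUBIC))
E
```

```text
bar 758 10.407252474564984 2.923345414589467 [0.16537794 0.16776075 0.16930742]
0.0 32 [44.9 45.6 48.3] [-129.5   59.2]
0.04 71 [-2.8 -1.6 -0.7] [-68.5  71.8]
0.06 89 [-0.9  0.1  1.4] [-68.9  73.1]
0.08 97 [0.9 1.8 7.7] [-68.3  72.9]
0.1 129 [2.5 3.5 4.5] [-67.9  72.8]
0.12 932 [ 4.   6.7 11. ] [-65.2  68.5]
```

View pics/s13.png

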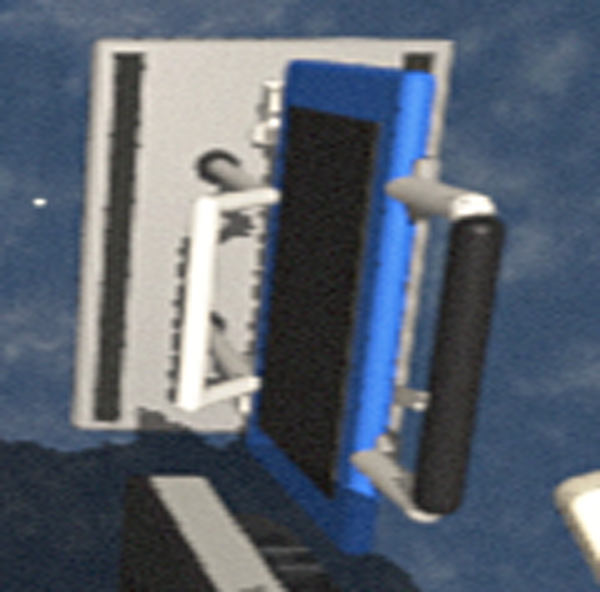

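```bash
python3 - <<'E'
from workcell import bot,status
print(bot.job_done(), status.observe()["clock"])
E
```

```text
the job is handed in; nothing more can be done
the job is handed in; nothing more can be done
```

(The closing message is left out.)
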